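# Hang the magnifier from the tilt-out bin beside the lens on the hook

### The job

Tip the middle bin of the parts rack forward on its bottom pivot and take out the rectangular magnifier that stands in it. Hang the magnifier by the hole in its handle on the wire hook of the aluminium upright (it may stand a little askew), in front of the round lens that already hangs there, and let go so that both hang free. Lower it gently until the hook carries it, never knock or lift the round lens off, do not shove the other things on the bench about, and the bin may stay open.

Things in the scene. Friction and masses are not known exactly. Their poses are not given: they have to be found in the camera images.
- rack: Grey steel parts rack, fixed, 140 deep (x), 270 wide (y), 280 mm high. Origin: centre of its underside; front along its own -x, 70 mm from the origin; z up. Above a 50 mm base: three clear tilt-out bins (88 mm pitch), each with a grey upright pull. From 200 mm up, a row of shut trays stands in the same front plane, so the hand must come in tilted.
- bin_mid (a joint): Tilt of the middle bin in rad: 0 shut (at the start), grows as its top swings out to the front, stop at 0.75. Light friction; past about 0.6 it rests open by its own weight, before that it may fall shut. Bin 78 wide, 52 deep; front wall 92, side and back walls 58 mm high, measured from the hinge; walls and floor 4 mm.
- bin_hinge (a point): Hinge line of the middle bin (along the rack's y), at the bottom edge of its front, 60 mm above the table, in the middle of the bin's width. Axes turn with the bin: as the rack's when shut.
- bin_pull (a point): Grip point of the middle bin's pull: an upright tab 12 mm thick (y), 24 mm high, standing 30 mm out of the bin's front; this point is 22 mm out of the front face and 80 mm above the hinge line. Pinch it from both sides (along the rack's y).
- mag_grip (a point): Rectangular magnifier, black, about 70 g, 8 thick, 120 mm tall: glazed frame 62 wide x 48 high, above it a flat handle 28 mm wide with a hole at its upper end. Point: middle of the handle, 86 mm above the foot. Axes: z up the handle, y across its width, x along its thickness. Stands foot down in a 12 mm slot, 41 mm deep, 42 mm behind the middle bin's front face; draw it out along its z.
- mag_eye (a point): Centre of the hole in the magnifier's handle: 15 x 15 mm, through the 8 mm thickness along x; 106.5 mm above the foot, 20.5 mm above mag_grip; 6 mm of plastic above the hole, 6.5 mm beside it. Same axes as mag_grip.
- upright: Fixed upright of 30 x 30 mm aluminium profile on a steel foot 100 x 110 x 10 mm, 238 mm high. Origin: on the table under the middle of the profile, z up; the hook sticks out along its own -x. The wire is clamped by hand: it may stand up to 0.25 rad askew to either side about the vertical through hook_root. That is not measured: feel or look for it. It turns only if pushed sideways with some 5 N at its end.
- hook_root (a point): Where the hook's round steel wire (6 mm thick) leaves its clamp on the upright: centre line of the wire, 215 mm above the table. The wire runs level, more or less along the upright's -x, for 65 mm to a bend, then rises 35 degrees, still going forward, for 22 mm to its round end (3 mm radius beyond). Hang the magnifier on the level part, between the round lens and the bend.
- lens_eye (a point): Round hand lens hanging on the level part of the hook: black ring 66 mm across, narrow handle, 126 tall, 8 mm thick, about 60 g. Point: centre of the 15 x 15 mm hole in its handle end (28 mm wide), 4.5 mm below the wire's centre line. Axes as the magnifier's. Some 45 mm of level wire are free in front of it.
- meter: Yellow multimeter, 150 x 75 x 34 mm, lying on the bench (bystander: leave it). Origin: centre of its underside.
- spool: Bare metal solder spool 54 mm across, 40 mm high, standing beside the rack (bystander: leave it). Origin: centre of its underside.
- driver: Screwdriver lying on the bench (bystander: leave it). Origin: centre of its underside.
- board: Green circuit board 80 x 60 mm lying on the bench (bystander: leave it). Origin: centre of its underside.
- jar: Amber jar 52 mm across, 75 mm high, on the other side of the rack (bystander: leave it). Origin: centre of its underside.
- mouse: Black computer mouse, about 65 x 60 x 32 mm (bystander: leave it). Origin: centre of its underside.
Not all that is in view belongs to the job. Leave any green look-alike of the part that bears lens_eye alone.

How it is judged:
By the outcome, as a careful person would: the job done as asked, in the order asked, and still so for the second after the job is handed in, with the robot touching nothing.
It also fails if it takes over 61 s, if anything falls off the work surface, if the arm or the gripper's body presses on something with over 40 N, if the wrist force passes 120 N, or if a joint passes its speed limit or range.

### The arm

A 6-joint arm with a two-finger parallel gripper is mounted at the origin on the work surface. World frame = base frame: x ahead of the robot, y to its left, z up, the work surface at z = 0. Lengths are in m, angles in degrees, forces in N, time in s.
With the tool pointing down it reaches from about 0.3 to 0.75 m from the base axis. Payload 8.5 kg.
Tool frame: the origin (TCP) lies at the very end of the fingers, on their centre line; the grasp point (between the pads) lies 19 mm behind it; z points along the fingers, y is the line along which they close (so a half turn about z gives the same grasp; the last joint's range is limited). The gripper opens to 85 mm and grips with 20 to 120 N. Pads are 22 mm wide; open, the fingers measure 114 mm over their backs; the gripper's body (76 mm by 85 mm) begins 54 mm behind the grasp point. The pads swing forward as they close: fully open they stand 13 mm farther back than shut.
Start: joints at [63.467, 21.807, 74.336, -0, 83.858, -12.336], TCP at [0.135, 0.533, 0.231] pointing down, gripper open.
Joint ranges: [-178.18, 178.18], [-50.72, 133.34], [12.68, 142.11], [-81.47, 261.47], [9.98, 163.14], [-165.26, 165.26]. Speed limits (degrees/s): [136.94, 136.94, 180, 180, 180, 180].

### API

Orientations are given as a 3x3 rotation matrix whose columns are the frame's x, y, z axes.
In Python, from rig import observe, cams, ticket gives the robot as it stands.
- The arm moves only by the tool move_arm, never from a script. Its arguments are lists of equal length, an entry for each row: "jaw": the finger opening in cm, from 0 to 8.54; "dp": the shift along the tool's x, y, z in cm, a list of three; "turn": the turn, a rotation vector about the tool's x, y, z in rad, a list of three. In form: {"jaw": [jaw, ...], "dp": [[tx, ty, tz], ...], "turn": [[wx, wy, wz], ...]}. A call has 1 to 12 rows; each row shifts and turns the commanded pose from where the row before left it, along the tool's axes as they then stand; what a row does not reach is not made up. A row lasts 1/12 s, in which the tool goes at most 41.7 mm and 7.16 degrees, less where a joint would pass 70% of its speed; a pose out of reach is approached as far as the arm can. A call is refused whole if a number of a shift passes 4.17 or a number of a turn 0.125, either way. A call with a gripper value outside its range is refused whole. The fingers move at their own pace and stop on an object; "force" is the grip in N (left out, the last holds). Time passes only in rows, so rows that do not move let the fingers close. It gives the time, the measured TCP pose, the force, the opening and the grip force at its end, in the units of the state.
- observe(): the state, without advancing time (a new reading comes with each control period).
- cams.get_image(name): name is "scene" or "top"; returns (picture, depth): 384x512x3 uint8, red, green, blue; 384x512 float32, m along the optical axis (not along the pixel's ray), 0 where there is no reading.
- cams.calibration(name): a dict with "vertical_fov" (degrees; the focal length in pixels is half the picture's height over the tangent of half this angle, whatever the lens; pixels are square), "cx", "cy" (the principal point, pixels), "k1" (the pictures are not rectified: a ray, as slopes to the right and down, at radius r is drawn at 1 + k1 r^2 times it, then the intrinsics apply), "view" (4x4, takes a point from world to camera coordinates). Camera axes: x right, y up, looking along -z (the intrinsics and any distortion apply to the point x, -y, -z); pixel columns grow to the right and rows downward; lengths in m; the calibration is good to about 2 mm. A picture is of the moment at which its call begins. calibration takes no time and is no camera call.
- ticket.close_job(): hands the job in; it is judged then, once.
Trained networks look in the newest picture that a camera, given by its name, has taken for a name from the list of things; names that differ only in an ending like _2 or _b are one class to them, and where a whole thing is asked for, a point or a joint stands for the part that bears it (a point fixed in the world has none). Each returns a list of dicts, best first, with "p" (0 to 1); they miss things now and then, are a little off and sometimes report something else, mostly with a low value. They report only what shows in the picture. A call takes as long as a camera call. They do not tell look-alikes from the thing itself.
- cams.spot_in(camera, query): "box" ([centre column, centre row, width, height] as shares, 0 to 1, of the picture: columns of its width, rows of its height, round what is visible of it).
- cams.outline_of(camera, query): "mask" (384x512 bool, what is visible of it) and "box" ([centre column, centre row, width, height] as shares, 0 to 1, of the picture: columns of its width, rows of its height, round what is visible of it).
- cams.mark_of(camera, query): "location" ([column, row] as shares, 0 to 1, of the picture: columns of its width, rows of its height: a listed point, or the origin of a listed thing).
The state is a dict: "time_s": time; "q": joint angles; "qvel": joint speeds; "joint_efforts": joint torques, N m; "position": TCP position; "tool_rot": TCP orientation; "ft_force": force on the tool from outside, world axes, zero at the start; "wrist_torque": the same for the moment, N m; "grip_width": finger opening in m; "gripper_force": force on a finger pad.
Only numpy, scipy, OpenCV 4.12 (cv2) and the standard library are available. Lean on these libraries where they do the work, as an engineer would, in place of code of your own. Each camera call takes 0.05 s, during which the arm holds its last target. There are 200 camera calls.

## Working session

There is one attempt and no reset: what is moved stays moved. The work goes in short steps, Python scripts to look and compute and a tool call to move; the robot and the scene stay as the last step left them, time stands still between calls to the robot, and variables do not carry over. Pictures are saved under pics/ and viewed, at most 10 in all, crops included, and the job is handed in when it is done.

Besides the shell and the picture viewer there is one more tool, called after ">>>" by a JSON object that holds its "name" and its "arguments", one argument or row to a line. move_arm: Moves the arm, as the interface text tells. Its arguments: {"type":"object","properties":{"jaw":{"type":"array","items":{"type":"number"}},"dp":{"type":"array","items":{"type":"array","items":{"type":"number"}}},"turn":{"type":"array","items":{"type":"array","items":{"type":"number"}}},"force":{"type":"number"}},"required":["jaw","dp","turn"]}

```bash
ls; mkdir -p pics
cat > h.py <<'E'
import numpy as np, cv2
from rig import observe, cams, ticket
def K(n):
    c=cams.calibration(n); f=192/np.tan(np.radians(c["vertical_fov"])/2)
    return f,c["cx"],c["cy"],c["k1"],np.array(c["view"])
def ray(n,u,v):
    f,cx,cy,k1,V=K(n); x=(u-cx)/f; y=(v-cy)/f; a,b=x,y
    for _ in range(20):
        s=1+k1*(a*a+b*b); a,b=x/s,y/s
    return np.array([a,-b,-1.]),V
def pt(n,u,v,d):
    r,V=ray(n,u,v); return (np.linalg.inv(V)@np.r_[r*d,1])[:3]
def onz(n,u,v,z):
    r,V=ray(n,u,v); Vi=np.linalg.inv(V); o=Vi[:3,3]; w=Vi[:3,:3]@r; return o+w*(z-o[2])/w[2]
def proj(n,p):
    f,cx,cy,k1,V=K(n); q=V@np.r_[p,1]; a,b=q[0]/-q[2],-q[1]/-q[2]; s=1+k1*(a*a+b*b)
    return np.array([cx+f*a*s,cy+f*b*s,-q[2]])
def cloud(n,D):
    f,cx,cy,k1,V=K(n); u,v=np.meshgrid(np.arange(512.),np.arange(384.)); x=(u-cx)/f;y=(v-cy)/f;a,b=x,y
    for _ in range(20):
        s=1+k1*(a*a+b*b); a,b=x/s,y/s
    P=np.stack([a*D,-b*D,-D,np.ones_like(D)],-1)
    return (P@np.linalg.inv(V).T)[...,:3]
E
cat > a.py <<'E'
from h import *
for n in ("scene","top"):
    im,D=cams.get_image(n); cv2.imwrite(f"pics/{n}0.png",cv2.resize(im[...,::-1],None,fx=1.5,fy=1.5)); np.savez(f"{n}0.npz",im=im,D=D)
    f,cx,cy,k1,V=K(n); print(n,f,cx,cy,k1,np.linalg.inv(V).round(3).tolist())
    for q in ["rack","bin_hinge","bin_pull","mag_grip","mag_eye","upright","hook_root","lens_eye"]:
        for r in cams.mark_of(n,q)[:3]:
            u,v=np.array(r["location"])*[512,384]; d=D[min(383,int(v)),min(511,int(u))]
            print(n,q,round(r["p"],2),round(u,1),round(v,1),pt(n,u,v,d).round(3))
o=observe(); print(o["time_s"],o["ft_force"],np.array(o["tool_rot"]).round(3).tolist(),o["grip_width"])
E
python3 a.py
```

```text
pics
scene 441.3826753970693 253.16593355839572 193.162811567716 0.03245734262848023 [[-0.859, 0.344, -0.378, 0.013], [-0.511, -0.584, 0.631, 0.953], [-0.004, 0.736, 0.677, 1.134], [0.0, 0.0, 0.0, 1.0]]
scene rack 0.43 199.0 246.4 [0.65  0.235 0.03 ]
scene bin_hinge 0.74 264.4 179.1 [ 0.629 -0.158  0.037]
scene bin_pull 0.73 267.9 162.9 [ 0.6   -0.13   0.147]
scene mag_grip 0.75 267.2 163.4 [ 0.602 -0.13   0.144]
scene upright 0.72 200.9 249.2 [0.639 0.24  0.028]
scene upright 0.55 362.0 168.5 [ 0.335 -0.413  0.031]
scene hook_root 0.86 197.0 196.9 [0.65  0.215 0.235]
scene lens_eye 0.77 244.1 207.8 [ 0.636 -0.021 -0.003]
top 460.0593466533287 245.91234277353033 185.26580110993078 0.003809519963551818 [[-0.019, 0.991, -0.133, 0.354], [-1.0, -0.021, -0.013, 0.034], [-0.016, 0.133, 0.991, 1.842], [0.0, 0.0, 0.0, 1.0]]
top rack 0.63 206.5 163.0 [0.652 0.194 0.237]
top rack 0.58 294.2 161.5 [ 0.645 -0.114  0.27 ]
top bin_hinge 0.55 298.8 175.7 [ 0.613 -0.14   0.151]
top bin_pull 0.68 257.7 152.5 [0.727 0.009 0.041]
top bin_pull 0.58 299.8 177.7 [ 0.627 -0.159  0.003]
top upright 0.69 205.7 169.6 [0.632 0.199 0.215]
top hook_root 0.76 202.3 163.8 [0.651 0.21  0.232]
top hook_root 0.29 299.4 176.1 [ 0.631 -0.155  0.025]
top lens_eye 0.45 242.8 189.4 [0.57  0.069 0.123]
top lens_eye 0.38 206.8 161.2 [0.659 0.193 0.235]
0.9 [-0.00620917  0.46410222 -0.95561929] [[-0.969, 0.245, -0.0], [0.245, 0.969, -0.0], [0.0, -0.0, -1.0]] 0.0852394221205092
```

View pics/scene0.png

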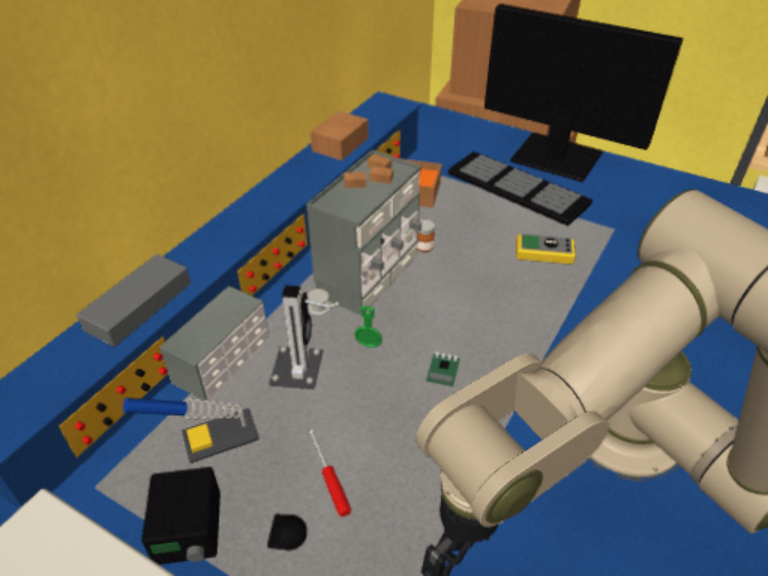

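View pics/top0.png

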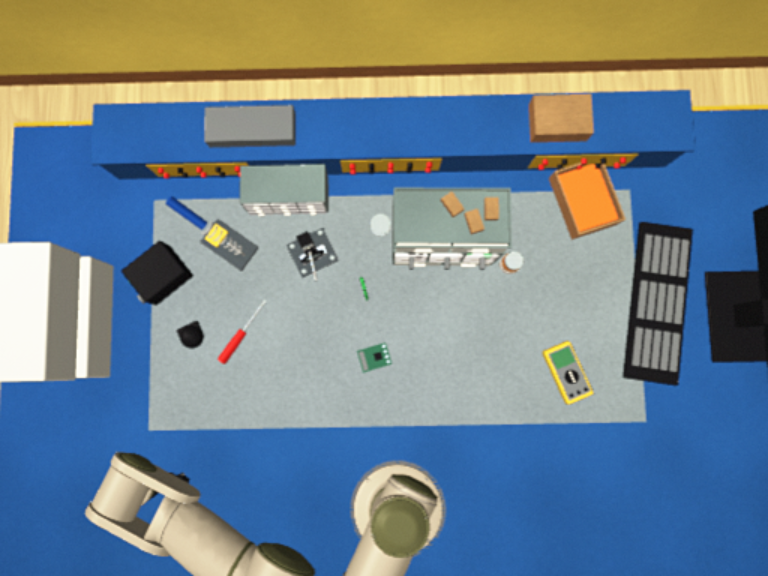

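Scene picture: rack at (365,230), its bins at its right face; upright with black lens at (297,330); a green look-alike lies at (368,328). In the top picture: rack (450,225), upright (310,250), wire pointing down from it to (314,275).

```bash
cat > b.py <<'E'
from h import *
d=np.load("top0.npz"); P=cloud("top",d["D"].astype(float)); im=d["im"]
m=(abs(P[...,2]-.28)<.012)&(P[...,0]>.55)&(P[...,0]<.85)&(abs(P[...,1]+.11)<.2)
m=cv2.morphologyEx(m.astype(np.uint8),cv2.MORPH_OPEN,np.ones((3,3)))
X=P[m>0]; print(len(X),X.min(0),X.max(0),np.median(X[:,2]))
print(cv2.minAreaRect(X[:,:2].astype(np.float32)*1000))
# front edge
e=[]
for y in np.arange(-.22,0,.01):
    s=X[abs(X[:,1]-y)<.006]
    if len(s): e.append((y,s[:,0].min()))
e=np.array(e); print(np.polyfit(e[:,0],e[:,1],1)); print(e.round(3).tolist())
# upright
for lo,hi in((.005,.016),(.20,.26)):
    m=(P[...,2]>lo)&(P[...,2]<hi)&(abs(P[...,0]-.62)<.12)&(abs(P[...,1]-.2)<.08)
    X=P[m]; print(lo,len(X),X.min(0).round(3),X.max(0).round(3), cv2.minAreaRect(X[:,:2].astype(np.float32)*1000))
def crop(n,im,x0,y0,w,h,s): cv2.imwrite(f"pics/{n}.png",cv2.resize(im[y0:y0+h,x0:x0+w,::-1],None,fx=s,fy=s,interpolation=cv2.INTER_CUBIC))
a=cv2.resize(im[110:190,180:350],None,fx=4.5,fy=4.5,interpolation=2)
s=np.load("scene0.npz")["im"]; b=cv2.resize(s[95:265,170:300],None,fx=4.5,fy=3.5,interpolation=2)
cv2.imwrite("pics/c_top.png",a[...,::-1]); cv2.imwrite("pics/c_scene.png",b[...,::-1])
E
python3 b.py
```

```text
1049 [ 0.62864622 -0.27207916  0.26805057] [ 0.77501078 -0.00183435  0.29197567] 0.27244824174148286
((702.2283935546875, -137.95516967773438), (269.9787292480469, 141.55014038085938), 88.52470397949219)
[-0.13469626  0.64843309]
[[-0.22, 0.644], [-0.21, 0.644], [-0.2, 0.721], [-0.19, 0.735], [-0.18, 0.758], [-0.17, 0.652], [-0.16, 0.645], [-0.15, 0.645], [-0.14, 0.646], [-0.13, 0.663], [-0.12, 0.646], [-0.11, 0.646], [-0.1, 0.646], [-0.09, 0.65], [-0.08, 0.633], [-0.07, 0.633], [-0.06, 0.657], [-0.05, 0.68], [-0.04, 0.675], [-0.03, 0.666], [-0.02, 0.665], [-0.01, 0.655]]
0.005 629 [0.5   0.12  0.005] [0.74  0.28  0.016] ((620.1826782226562, 201.0523681640625), (238.84002685546875, 159.59056091308594), 0.7773000597953796)
0.2 154 [0.571 0.183 0.203] [0.685 0.228 0.249] ((627.9222412109375, 193.51296997070312), (112.41634368896484, 32.016448974609375), 22.968923568725586)
```

View pics/c_scene.png

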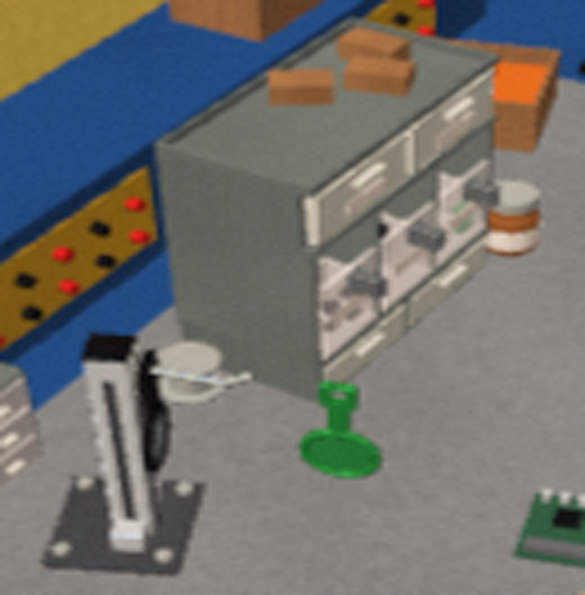

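View pics/c_top.png

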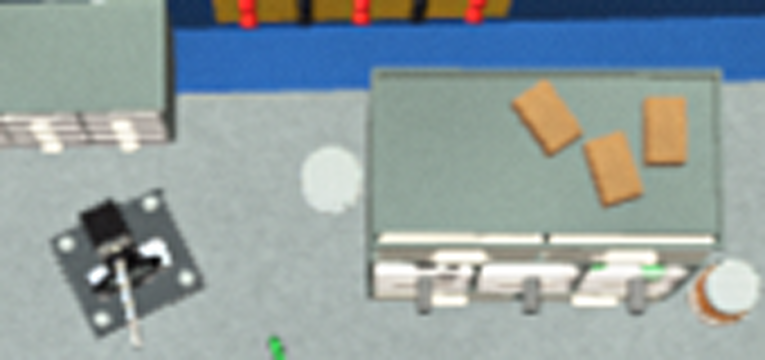

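Black things that could be the magnifier: handle tip in the middle bin (255,161) in the scene picture, black ring on the upright (204,214), which is the round lens. The green one (245,213) is the look-alike. I choose (255,161). Next I refine the rack and upright poses.

```bash
cat > c.py <<'E'
from h import *
from scipy.optimize import least_squares
T=np.load("top0.npz");im=T["im"]
# rack corners clicked in top crop (4.5x, offset 180,110)
for nm,u,v,z in [("BL",372,70,.28),("BR",721,70,.28),("pullL",425,298,.14),("pullM",531,298,.14),("pullR",638,298,.14),("uprTop",107,222,.238),("f1",52,240,.01),("f2",157,190,.01),("f3",204,285,.01),("f4",100,338,.01),("tip",137,344,.2285),("wire",121,262,.215)]:
    print(nm,onz("top",180+u/4.5-.4,110+v/4.5-.4,z).round(4))
for nm,u,v,z in [("pullL",366,283,.14),("pullM",427,237,.14),("pullR",482,192,.14),("tip",248,377,.2285),("uprTop",110,348,.238),("f1",75,478,.01),("f2",205,483,.01),("f3",180,573,.01),("f4",45,567,.01),("rackFL",306,190,.28),("rackFR",497,62,.28)]:
    print("S",nm,onz("scene",170+u/4.5-.4,95+v/3.5-.4,z).round(4))
D=T["D"]; P=cloud("top",D.astype(float))
sub=P[150:192,196:222]; g=im[150:192,196:222].astype(int)
for r in range(0,42,1):
    m=(sub[r,:,2]>.195)
    if m.any(): print(r+150,[(i+196,*(sub[r,i]*1000).round().astype(int),g[r,i].sum()//3) for i in np.where(m)[0]])
E
python3 c.py
```

```text
BL [ 0.774  -0.0058  0.28  ]
BR [ 0.7677 -0.275   0.28  ]
pullL [ 0.6162 -0.0487  0.14  ]
pullM [ 0.6143 -0.1366  0.14  ]
pullR [ 0.6123 -0.2252  0.14  ]
uprTop [0.6672 0.205  0.238 ]
f1 [0.6963 0.2789 0.01  ]
f2 [0.74   0.1839 0.01  ]
f3 [0.6523 0.1426 0.01  ]
f4 [0.6063 0.2363 0.01  ]
tip [0.5708 0.183  0.2285]
wire [0.6389 0.1965 0.215 ]
S pullL [ 0.6208 -0.047   0.14  ]
S pullM [ 0.6163 -0.1343  0.14  ]
S pullR [ 0.615  -0.2238  0.14  ]
S tip [0.5704 0.1867 0.2285]
S uprTop [0.6633 0.2115 0.238 ]
S f1 [0.7397 0.1886 0.01  ]
S f2 [0.6504 0.1436 0.01  ]
S f3 [0.6025 0.2454 0.01  ]
S f4 [0.6906 0.289  0.01  ]
S rackFL [0.6396 0.0028 0.28  ]
S rackFR [ 0.6243 -0.2561  0.28  ]
154 [(np.int64(204), np.int64(685), np.int64(203), np.int64(237), np.int64(93))]
155 [(np.int64(202), np.int64(680), np.int64(209), np.int64(244), np.int64(90)), (np.int64(203), np.int64(680), np.int64(206), np.int64(244), np.int64(58)), (np.int64(204), np.int64(681), np.int64(203), np.int64(237), np.int64(33)), (np.int64(205), np.int64(682), np.int64(199), np.int64(236), np.int64(72))]
156 [(np.int64(200), np.i
[... 11110 characters left out ...]
9), np.int64(586), np.int64(187), np.int64(224), np.int64(201)), (np.int64(213), np.int64(354), np.int64(34), np.int64(1842), np.int64(184))]
183 [(np.int64(209), np.int64(582), np.int64(187), np.int64(224), np.int64(203))]
184 [(np.int64(209), np.int64(579), np.int64(187), np.int64(222), np.int64(213)), (np.int64(210), np.int64(579), np.int64(184), np.int64(221), np.int64(191))]
185 [(np.int64(209), np.int64(575), np.int64(187), np.int64(227), np.int64(222)), (np.int64(210), np.int64(574), np.int64(183), np.int64(232), np.int64(208))]
186 [(np.int64(209), np.int64(571), np.int64(187), np.int64(227), np.int64(194)), (np.int64(210), np.int64(571), np.int64(183), np.int64(227), np.int64(201))]
```

```bash
cat > plan.py <<'E'
from h import *
from scipy.spatial.transform import Rotation as Ro
def R(yaw,p,roll=0):
    yaw,p=np.radians([yaw,p]); z=np.array([np.cos(p)*np.cos(yaw),np.cos(p)*np.sin(yaw),-np.sin(p)])
    y=np.array([-np.sin(yaw),np.cos(yaw),0]); return np.c_[np.cross(y,z),y,z]
def plan(wps,start=None):
    """wps: list of (grasp_xyz, R, n rows)"""
    o=observe()
    if start is None: p,M=np.array(o["position"]),np.array(o["tool_rot"])
    else: p,M=start
    for g,T,n in wps:
        t=np.array(g)+.019*T[:,2]; D=[];W=[]
        for k in range(n):
            dp=(t-p)/(n-k); w=Ro.from_matrix(M.T@T).as_rotvec()/(n-k)
            d=np.round(M.T@dp*100,2); w=np.round(w,3)
            D.append(d.tolist());W.append(w.tolist())
            p=p+M@d/100; M=M@Ro.from_rotvec(w).as_matrix()
        print("dp",D,"turn",W,"->",p.round(4), "max",np.abs(D).max(),np.abs(W).max())
    return p,M
def st():
    o=observe(); M=np.array(o["tool_rot"]); p=np.array(o["position"])
    print("t",round(o["time_s"],2),"grasp",(p-.019*M[:,2]).round(4),"yaw",np.degrees(np.arctan2(-M[0,1],M[1,1])).round(2),"pitch",np.degrees(np.arcsin(-M[2,2])).round(2),"roll",np.degrees(M[2,1]).round(2),"F",np.array(o["ft_force"]).round(1),"w",round(o["grip_width"]*1000,1),"gf",round(o["gripper_force"],1),"q",np.round(o["q"],0))
E
python3 -c "
from plan import *
st()
plan([([.40,.25,.36],R(-8,75),12),([.50,-.08,.30],R(-3,60),11),([.558,-.136,.214],R(-1.3,55),6)])"
```

```text
t 0.9 grasp [0.1349 0.5332 0.2503] yaw -14.2 pitch 90.0 roll -0.0 F [-0.   0.5 -1. ] w 85.2 gf 0.0 q [ 63.  22.  74.   0.  84. -12.]
dp [[-2.76, -1.74, -0.92], [-2.77, -1.77, -0.86], [-2.77, -1.79, -0.8], [-2.77, -1.81, -0.74], [-2.77, -1.84, -0.68], [-2.76, -1.86, -0.63], [-2.76, -1.89, -0.57], [-2.76, -1.91, -0.51], [-2.75, -1.93, -0.45], [-2.74, -1.96, -0.39], [-2.73, -1.98, -0.33], [-2.71, -2.01, -0.28]] turn [[-0.001, -0.022, -0.009], [-0.001, -0.022, -0.009], [-0.001, -0.022, -0.009], [-0.001, -0.022, -0.009], [-0.001, -0.022, -0.009], [-0.001, -0.022, -0.009], [-0.001, -0.022, -0.009], [-0.001, -0.022, -0.009], [-0.002, -0.021, -0.009], [-0.001, -0.022, -0.009], [-0.002, -0.021, -0.009], [-0.001, -0.022, -0.008]] -> [0.4049 0.2493 0.3416] max 2.77 0.022
dp [[-1.18, -2.84, 0.86], [-1.14, -2.85, 0.88], [-1.09, -2.86, 0.9], [-1.05, -2.87, 0.92], [-1.01, -2.88, 0.93], [-0.96, -2.89, 0.95], [-0.92, -2.9, 0.96], [-0.88, -2.9, 0.98], [-0.83, -2.91, 0.99], [-0.79, -2.93, 0.99], [-0.73, -2.93, 1.01]] turn [[-0.003, -0.024, -0.007], [-0.003, -0.024, -0.007], [-0.003, -0.024, -0.007], [-0.003, -0.024, -0.008], [-0.003, -0.024, -0.007], [-0.003, -0.024, -0.008], [-0.003, -0.023, -0.007], [-0.003, -0.024, -0.008], [-0.003, -0.023, -0.007], [-0.003, -0.024, -0.008], [-0.004, -0.023, -0.007]] -> [ 0.5095 -0.0805  0.2835] max 2.93 0.024
dp [[-0.19, -0.88, 1.75], [-0.16, -0.88, 1.75], [-0.13, -0.89, 1.74], [-0.1, -0.89, 1.75], [-0.08, -0.9, 1.74], [-0.04, -0.9, 1.74]] turn [[-0.003, -0.015, -0.004], [-0.003, -0.015, -0.004], [-0.002, -0.014, -0.004], [-0.003, -0.015, -0.004], [-0.002, -0.014, -0.005], [-0.003, -0.015, -0.004]] -> [ 0.5689 -0.1363  0.1984] max 1.75 0.015
```

>>> {"name": "move_arm", "arguments": {
  "jaw": [4,4,4,4,4,4,4,4,4,4,4,4],
  "dp": [
    [-2.75,-1.75,-0.9],
    [-2.75,-1.75,-0.85],
    [-2.75,-1.8,-0.8],
    [-2.75,-1.8,-0.75],
    [-2.75,-1.85,-0.7],
    [-2.75,-1.85,-0.6],
    [-2.75,-1.9,-0.55],
    [-2.75,-1.9,-0.5],
    [-2.75,-1.95,-0.45],
    [-2.75,-1.95,-0.4],
    [-2.75,-2,-0.35],
    [-2.7,-2,-0.3]
  ],
  "turn": [
    [-0.001,-0.022,-0.009],
    [-0.001,-0.022,-0.009],
    [-0.001,-0.022,-0.009],
    [-0.001,-0.022,-0.009],
    [-0.001,-0.022,-0.009],
    [-0.001,-0.022,-0.009],
    [-0.001,-0.022,-0.009],
    [-0.001,-0.022,-0.009],
    [-0.001,-0.022,-0.009],
    [-0.001,-0.022,-0.009],
    [-0.001,-0.022,-0.009],
    [-0.001,-0.022,-0.009]
  ],
  "force": 30
}}

```text
time_s: 1.9
position: [0.4046, 0.2481, 0.3423]
tool_rot: [[-0.956, 0.139, 0.26], [0.133, 0.99, -0.039], [-0.262, -0.002, -0.965]]
ft_force: [0.7, 1.2, -0.2]
grip_width: 0.0397
gripper_force: 0.0
```

>>> {"name": "move_arm", "arguments": {
  "jaw": [4,4,4,4,4,4,4,4,4,4,4,4],
  "dp": [
    [-1.2,-2.85,0.85],
    [-1.15,-2.85,0.9],
    [-1.1,-2.85,0.9],
    [-1.05,-2.85,0.9],
    [-1,-2.9,0.95],
    [-0.95,-2.9,0.95],
    [-0.9,-2.9,0.95],
    [-0.9,-2.9,1],
    [-0.85,-2.9,1],
    [-0.8,-2.9,1],
    [-0.75,-2.9,1],
    [0,0,0]
  ],
  "turn": [
    [-0.003,-0.024,-0.007],
    [-0.003,-0.024,-0.007],
    [-0.003,-0.024,-0.007],
    [-0.003,-0.024,-0.007],
    [-0.003,-0.024,-0.007],
    [-0.003,-0.024,-0.007],
    [-0.003,-0.024,-0.007],
    [-0.003,-0.024,-0.007],
    [-0.003,-0.024,-0.007],
    [-0.003,-0.024,-0.007],
    [-0.003,-0.024,-0.007],
    [0,0,0]
  ]
}}

```text
time_s: 2.9
position: [0.5096, -0.0844, 0.2831]
tool_rot: [[-0.862, 0.06, 0.502], [0.051, 0.998, -0.032], [-0.503, -0.002, -0.864]]
ft_force: [0.2, -0.5, -1.3]
grip_width: 0.0402
gripper_force: 0.0
```

```bash
python3 -c "
from plan import *
st()
plan([([.558,-.136,.214],R(-1.3,55),6),([.611,-.136,.140],R(-1.3,55),6)])"
```

```text
t 2.9 grasp [ 0.5001 -0.0838  0.2995] yaw -3.45 pitch 59.77 roll -0.1 F [ 0.2 -0.5 -1.3] w 40.2 gf 0.0 q [ -29.    4.   95.   16.   54. -122.]
dp [[-0.19, -0.8, 1.74], [-0.16, -0.81, 1.74], [-0.13, -0.82, 1.74], [-0.1, -0.82, 1.74], [-0.07, -0.83, 1.74], [-0.04, -0.83, 1.74]] turn [[-0.004, -0.014, -0.005], [-0.004, -0.014, -0.005], [-0.003, -0.014, -0.005], [-0.004, -0.014, -0.005], [-0.003, -0.014, -0.005], [-0.004, -0.013, -0.006]] -> [ 0.5689 -0.1362  0.1984] max 1.74 0.014
dp [[-0.02, 0.02, 1.52], [-0.02, 0.02, 1.52], [-0.01, 0.02, 1.51], [-0.02, 0.02, 1.52], [-0.01, 0.02, 1.51], [-0.02, 0.02, 1.52]] turn [[0.0, -0.0, 0.0], [0.0, -0.0, 0.0], [0.0, -0.0, 0.0], [0.0, -0.0, 0.0], [0.0, -0.0, 0.0], [0.0, -0.0, 0.0]] -> [ 0.6219 -0.1362  0.1244] max 1.52 0.0
```

>>> {"name": "move_arm", "arguments": {
  "jaw": [4,4,4,4,4,4,4],
  "dp": [
    [-0.2,-0.8,1.75],
    [-0.15,-0.8,1.75],
    [-0.13,-0.82,1.75],
    [-0.1,-0.82,1.75],
    [-0.07,-0.83,1.75],
    [-0.04,-0.83,1.7],
    [0,0,0]
  ],
  "turn": [
    [-0.004,-0.014,-0.005],
    [-0.004,-0.014,-0.005],
    [-0.003,-0.014,-0.005],
    [-0.004,-0.014,-0.005],
    [-0.003,-0.014,-0.005],
    [-0.004,-0.014,-0.005],
    [0,0,0]
  ]
}}

```text
time_s: 3.48
position: [0.5687, -0.132, 0.197]
tool_rot: [[-0.82, 0.019, 0.572], [0.018, 1.0, -0.009], [-0.572, 0.003, -0.82]]
ft_force: [-0.1, -0.4, 0.1]
grip_width: 0.0396
gripper_force: 0.0
```

```bash
python3 -c "
from plan import *
st()
plan([([.611,-.136,.140],R(-1.3,55),7)])
s,_=cams.get_image('scene');t,_=cams.get_image('top')
a=cv2.resize(s[110:200,210:310],(400,360),interpolation=2);b=cv2.resize(t[130:200,260:340],(400,350),interpolation=2)
c=np.zeros((360,800,3),np.uint8);c[:,:400]=a;c[:350,400:]=b
for n,u0,v0,sx,ox in(('scene',210,110,4,0),('top',260,130,5,400)):
  for q in ([.611,-.136,.140],):
    u,v,_=proj(n,q); cv2.circle(c,(int((u-u0+.5)*sx+ox),int((v-v0+.5)*sx)),3,(255,0,0),1)
cv2.imwrite('pics/p1.png',c[...,::-1])"
```

```text
t 3.48 grasp [ 0.5578 -0.1318  0.2126] yaw -1.11 pitch 55.12 roll 0.16 F [-0.1 -0.4  0.1] w 39.6 gf 0.0 q [ -33.   16.   98.   29.   39. -140.]
dp [[-0.03, -0.05, 1.29], [-0.03, -0.05, 1.29], [-0.03, -0.05, 1.28], [-0.03, -0.04, 1.29], [-0.03, -0.05, 1.28], [-0.03, -0.04, 1.29], [-0.03, -0.04, 1.28]] turn [[0.001, -0.0, 0.0], [0.001, -0.0, 0.0], [0.0, -0.0, 0.0], [0.001, -0.001, 0.0], [0.0, -0.0, 0.0], [0.001, -0.001, 0.001], [0.0, -0.0, 0.0]] -> [ 0.6219 -0.1362  0.1244] max 1.29 0.001
```

View pics/p1.png

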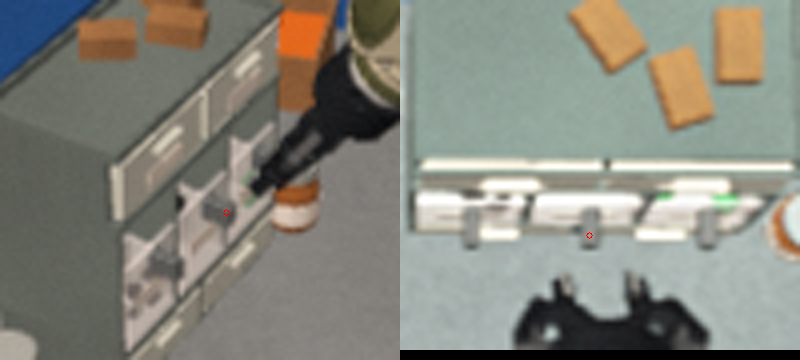

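The picture shows the projected grip point on the middle pull, at (226,212) in the left half and (590,235) in the right half, with the fingers straddling it. Going in.

>>> {"name": "move_arm", "arguments": {
  "jaw": [4,4,4,4,4,4,4,4,1,1,1,1],
  "dp": [
    [-0.03,-0.05,1.3],
    [-0.03,-0.05,1.3],
    [-0.03,-0.05,1.3],
    [-0.03,-0.05,1.3],
    [-0.03,-0.05,1.3],
    [-0.03,-0.05,1.25],
    [-0.03,-0.05,1.25],
    [0,0,0],
    [0,0,0],
    [0,0,0],
    [0,0,0],
    [0,0,0]
  ],
  "turn": [
    [0,0,0],
    [0,0,0],
    [0,0,0],
    [0,0,0],
    [0,0,0],
    [0,0,0],
    [0,0,0],
    [0,0,0],
    [0,0,0],
    [0,0,0],
    [0,0,0],
    [0,0,0]
  ],
  "force": 25
}}

```text
time_s: 4.58
position: [0.6216, -0.1333, 0.1287]
tool_rot: [[-0.818, 0.016, 0.575], [0.016, 1.0, -0.006], [-0.575, 0.004, -0.818]]
ft_force: [0.4, 13.8, 4.6]
grip_width: 0.0117
gripper_force: 26.1
```

```bash
cat > d.py <<'E'
from plan import *
st()
o=observe();M=np.array(o["tool_rot"]);g0=np.array(o["position"])-.019*M[:,2]
X=np.array([np.cos(np.radians(-1.3)),np.sin(np.radians(-1.3)),0]);Z=np.array([0,0,1.])
r=np.array([-.022,.080]); h=g0-X*r[0]-Z*r[1]; print("hinge",h)
w=[]
for k in range(1,11):
    t=.076*k; c,s=np.cos(t),np.sin(t)
    w.append((h+X*(c*r[0]-s*r[1])+Z*(s*r[0]+c*r[1]),M,2))
plan(w)
E
python3 d.py | sed 's/turn.*->/->/'
```

```text
t 4.58 grasp [ 0.6107 -0.1332  0.1442] yaw -0.94 pitch 54.9 roll 0.23 F [ 0.4 13.8  4.6] w 11.7 gf 26.1 q [ -29.   26.   96.   33.   30. -143.]
hinge [ 0.63267285 -0.13370899  0.06423006]
dp [[0.3, 0.0, -0.1], [0.3, 0.0, -0.09]] -> [ 0.6156 -0.1332  0.1268] max 0.3 0.0
dp [[0.31, 0.0, -0.07], [0.3, 0.01, -0.07]] -> [ 0.6098 -0.133   0.1244] max 0.31 0.0
dp [[0.31, -0.0, -0.05], [0.32, -0.0, -0.05]] -> [ 0.6041 -0.1329  0.1216] max 0.32 0.0
dp [[0.31, 0.0, -0.02], [0.32, 0.0, -0.03]] -> [ 0.5986 -0.1328  0.1184] max 0.32 0.0
dp [[0.31, 0.0, -0.0], [0.32, 0.0, -0.0]] -> [ 0.5935 -0.1327  0.1148] max 0.32 0.0
dp [[0.31, 0.0, 0.02], [0.32, 0.0, 0.03]] -> [ 0.5886 -0.1326  0.1108] max 0.32 0.0
dp [[0.31, 0.0, 0.04], [0.31, 0.0, 0.05]] -> [ 0.5841 -0.1325  0.1065] max 0.31 0.0
dp [[0.31, 0.0, 0.07], [0.3, 0.01, 0.07]] -> [ 0.5799 -0.1323  0.1018] max 0.31 0.0
dp [[0.3, -0.0, 0.09], [0.31, -0.0, 0.1]] -> [ 0.576  -0.1323  0.0967] max 0.31 0.0
dp [[0.29, -0.0, 0.12], [0.29, -0.0, 0.11]] -> [ 0.5726 -0.1322  0.0915] max 0.29 0.0
```

>>> {"name": "move_arm", "arguments": {
  "jaw": [1,1,1,1,1,1,1,1,1,1],
  "dp": [
    [0.3,0.12,-0.1],
    [0.3,0.12,-0.1],
    [0.3,0,-0.07],
    [0.3,0,-0.07],
    [0.31,0,-0.05],
    [0.31,0,-0.05],
    [0.31,0,-0.03],
    [0.32,0,-0.02],
    [0.32,0,0],
    [0.32,0,0]
  ],
  "turn": [
    [0,0,0],
    [0,0,0],
    [0,0,0],
    [0,0,0],
    [0,0,0],
    [0,0,0],
    [0,0,0],
    [0,0,0],
    [0,0,0],
    [0,0,0]
  ]
}}

```text
time_s: 5.42
position: [0.5942, -0.1325, 0.1154]
tool_rot: [[-0.817, 0.019, 0.577], [0.016, 1.0, -0.01], [-0.577, 0.001, -0.817]]
ft_force: [0.1, 5.9, 6.8]
grip_width: 0.0116
gripper_force: 26.1
```

```bash
python3 -c "
from plan import *
st()"
```

```text
t 5.42 grasp [ 0.5832 -0.1323  0.1309] yaw -1.06 pitch 54.75 roll 0.04 F [0.1 5.9 6.8] w 11.6 gf 26.1 q [ -31.   25.  101.   39.   28. -150.]
```

>>> {"name": "move_arm", "arguments": {
  "jaw": [1,1,1,1,1,1,1,1,1,1],
  "dp": [
    [0.31,0.03,0.02],
    [0.31,0.03,0.03],
    [0.31,0.03,0.04],
    [0.31,0,0.05],
    [0.31,0,0.07],
    [0.3,0,0.07],
    [0.3,0,0.09],
    [0.3,0,0.1],
    [0.29,0,0.11],
    [0.29,0,0.12]
  ],
  "turn": [
    [0,0,0],
    [0,0,0],
    [0,0,0],
    [0,0,0],
    [0,0,0],
    [0,0,0],
    [0,0,0],
    [0,0,0],
    [0,0,0],
    [0,0,0]
  ]
}}

```text
time_s: 6.25
position: [0.5731, -0.1319, 0.092]
tool_rot: [[-0.817, 0.019, 0.577], [0.015, 1.0, -0.011], [-0.577, -0.0, -0.817]]
ft_force: [-5.2, 1.0, 8.1]
grip_width: 0.0114
gripper_force: 28.8
```

```bash
python3 -c "
from plan import *
st()"
```

```text
t 6.25 grasp [ 0.5621 -0.1317  0.1076] yaw -1.1 pitch 54.78 roll -0.02 F [-5.2  1.   8.1] w 11.4 gf 28.8 q [ -32.   26.  106.   47.   24. -160.]
```

>>> {"name": "move_arm", "arguments": {
  "jaw": [3,4,4,4,4,4,4,4,4,4,4,4],
  "dp": [
    [0,0,0],
    [0,0,0],
    [0,0,0],
    [0,0,-1],
    [0,0,-2],
    [0,0,-2],
    [0,0,-2],
    [0,0,-2],
    [0,0,-2],
    [0,0,-2],
    [0,0,-2],
    [0,0,0]
  ],
  "turn": [
    [0,0,0],
    [0,0,0],
    [0,0,0],
    [0,0,0],
    [0,0,0],
    [0,0,0],
    [0,0,0],
    [0,0,0.06],
    [0,0,0.12],
    [0,0,0.12],
    [0,0,0.12],
    [0,0,0.12]
  ]
}}

```text
time_s: 7.25
position: [0.4859, -0.1304, 0.2165]
tool_rot: [[-0.688, 0.441, 0.577], [0.531, 0.847, -0.013], [-0.495, 0.297, -0.817]]
ft_force: [0.6, -0.2, -0.1]
grip_width: 0.04
gripper_force: 0.0
```

```bash
cat > e.py <<'E'
from plan import *
st()
c=np.zeros((480,800,3),np.uint8)
for n,u0,v0,ox in(('scene',220,110,0),('top',270,140,400)):
    im,D=cams.get_image(n); np.savez(n+"1.npz",im=im,D=D)
    for q in ("mag_grip","mag_eye","bin_pull","bin_hinge"):
        for r in cams.mark_of(n,q)[:2]:
            u,v=np.array(r["location"])*[512,384]; print(n,q,round(r["p"],2),round(u,1),round(v,1),pt(n,u,v,D[int(v),int(u)]).round(3))
    c[:,ox:ox+400]=cv2.resize(im[v0:v0+80,u0:u0+66],(400,480),interpolation=2)
h=np.array([.6327,-.1335,.060]);X=np.array([np.cos(np.radians(-1.3)),np.sin(np.radians(-1.3)),0]);Z=np.array([0,0,1.])
for t in (.65,.75):
    b=lambda x,z:h+X*(np.cos(t)*x-np.sin(t)*z)+Z*(np.sin(t)*x+np.cos(t)*z)
    for nm,x,z in(("grip",.042,.09),("eye",.042,.1105),("pull",-.022,.08)):
        print(t,nm,b(x,z).round(4))
        for n,u0,v0,ox in(('scene',220,110,0),('top',270,140,400)):
            u,v,_=proj(n,b(x,z)); print(n,u.round(1),v.round(1)); cv2.circle(c,(int((u-u0+.5)*6.06+ox),int((v-v0+.5)*6)),3,(255,0,0) if t>.7 else (0,0,255),1)
cv2.imwrite("pics/p2.png",c[...,::-1])
E
python3 e.py
```

```text
t 7.25 grasp [ 0.475  -0.1301  0.232 ] yaw -27.49 pitch 54.74 roll 17.04 F [ 0.6 -0.2 -0.1] w 40.0 gf 0.0 q [ -40.    7.  107.   33.   42. -117.]
scene mag_grip 0.45 266.3 162.7 [ 0.599 -0.116  0.158]
scene mag_eye 0.65 192.4 356.6 [0.444 0.549 0.028]
scene mag_eye 0.5 269.3 157.7 [ 0.627 -0.189  0.12 ]
scene bin_pull 0.65 275.5 175.5 [ 0.566 -0.126  0.106]
scene bin_pull 0.56 195.7 199.5 [0.652 0.22  0.228]
scene bin_hinge 0.85 259.1 178.0 [ 0.613 -0.091  0.099]
top mag_grip 0.64 297.2 177.5 [ 0.607 -0.134  0.148]
top mag_eye 0.47 298.2 186.0 [ 0.577 -0.138  0.131]
top bin_pull 0.59 301.7 189.6 [ 0.579 -0.166 -0.002]
top bin_hinge 0.68 298.9 176.7 [ 0.61  -0.141  0.147]
0.65 grip [ 0.6117 -0.133   0.1571]
scene 265.5 159.2
top 297.1 175.8
0.65 eye [ 0.5993 -0.1327  0.1734]
scene 268.6 156.7
top 297.6 178.5
0.65 pull [ 0.5668 -0.132   0.1104]
scene 276.0 173.5
top 296.1 189.4
0.75 grip [ 0.6021 -0.1328  0.1545]
scene 267.8 160.6
top 297.1 178.5
0.75 eye [ 0.5881 -0.1325  0.1695]
scene 271.3 158.6
top 297.5 181.7
0.75 pull [ 0.5621 -0.1319  0.1035]
scene 277.1 175.4
top 295.9 190.9
```

View pics/p2.png

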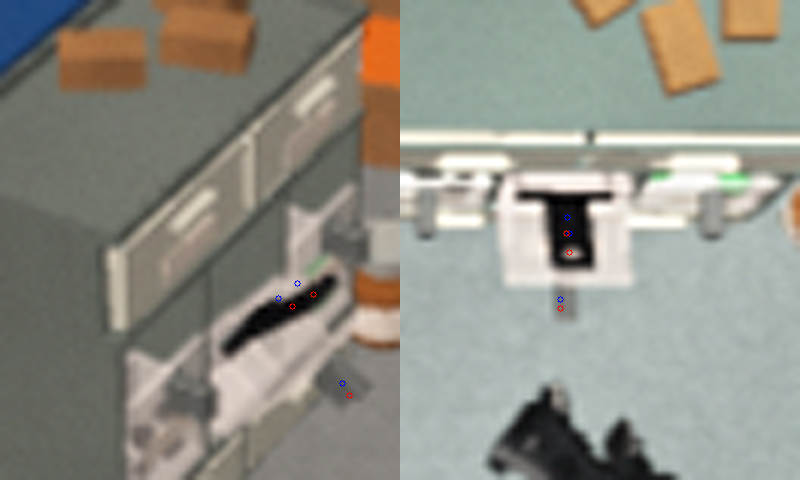

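The bin is open to the stop: the magnifier handle with its hole shows at (571,252) in the right half, right on the projected mag_eye. Now half-turn the wrist and move to the pre-grasp.

```bash
python3 -c "
from plan import *
F=np.diag([-1,-1,1.])
plan([([.534,-.1315,.2276],R(-1.3,47)@F,22)])"
```

```text
dp [[-0.2, 0.11, 0.15], [-0.18, 0.13, 0.15], [-0.16, 0.15, 0.15], [-0.15, 0.17, 0.16], [-0.12, 0.19, 0.16], [-0.1, 0.2, 0.16], [-0.08, 0.21, 0.16], [-0.05, 0.21, 0.16], [-0.03, 0.22, 0.16], [-0.0, 0.22, 0.16], [0.02, 0.21, 0.17], [0.05, 0.21, 0.17], [0.07, 0.2, 0.17], [0.09, 0.19, 0.17], [0.11, 0.18, 0.17], [0.13, 0.16, 0.17], [0.15, 0.14, 0.18], [0.17, 0.12, 0.18], [0.18, 0.1, 0.18], [0.19, 0.08, 0.18], [0.2, 0.05, 0.18], [0.2, 0.03, 0.18]] turn [[-0.008, 0.002, 0.118], [-0.008, 0.002, 0.118], [-0.008, 0.002, 0.118], [-0.008, 0.002, 0.118], [-0.008, 0.002, 0.118], [-0.008, 0.002, 0.118], [-0.008, 0.002, 0.118], [-0.008, 0.002, 0.118], [-0.008, 0.002, 0.118], [-0.008, 0.002, 0.118], [-0.008, 0.002, 0.118], [-0.008, 0.002, 0.118], [-0.008, 0.002, 0.118], [-0.008, 0.002, 0.118], [-0.008, 0.003, 0.118], [-0.008, 0.002, 0.119], [-0.008, 0.003, 0.118], [-0.009, 0.003, 0.119], [-0.008, 0.002, 0.118], [-0.009, 0.003, 0.119], [-0.008, 0.002, 0.118], [-0.009, 0.003, 0.119]] -> [ 0.5469 -0.1318  0.2137] max 0.22 0.119
```

Jaw to 4.8 for the 28 mm handle.

>>> {"name": "move_arm", "arguments": {
  "jaw": [4.8,4.8,4.8,4.8,4.8,4.8,4.8,4.8,4.8,4.8,4.8],
  "dp": [
    [-0.2,0.11,0.15],
    [-0.18,0.13,0.15],
    [-0.16,0.15,0.15],
    [-0.15,0.17,0.16],
    [-0.12,0.19,0.16],
    [-0.1,0.2,0.16],
    [-0.08,0.21,0.16],
    [-0.05,0.21,0.16],
    [-0.03,0.22,0.16],
    [0,0.22,0.16],
    [0.02,0.21,0.17]
  ],
  "turn": [
    [-0.008,0.002,0.118],
    [-0.008,0.002,0.118],
    [-0.008,0.002,0.118],
    [-0.008,0.002,0.118],
    [-0.008,0.002,0.118],
    [-0.008,0.002,0.118],
    [-0.008,0.002,0.118],
    [-0.008,0.002,0.118],
    [-0.008,0.002,0.118],
    [-0.008,0.002,0.118],
    [-0.008,0.002,0.118]
  ]
}}

```text
time_s: 8.67
position: [0.5172, -0.131, 0.2134]
tool_rot: [[0.199, 0.751, 0.629], [0.958, -0.286, 0.039], [0.209, 0.595, -0.776]]
ft_force: [-0.3, -0.2, -0.9]
grip_width: 0.0479
gripper_force: 0.0
```

>>> {"name": "move_arm", "arguments": {
  "jaw": [4.8,4.8,4.8,4.8,4.8,4.8,4.8,4.8,4.8,4.8,4.8,4.8],
  "dp": [
    [0.05,0.21,0.17],
    [0.07,0.2,0.17],
    [0.09,0.19,0.17],
    [0.11,0.18,0.17],
    [0.13,0.16,0.17],
    [0.15,0.14,0.18],
    [0.17,0.12,0.18],
    [0.18,0.1,0.18],
    [0.19,0.08,0.18],
    [0.2,0.05,0.18],
    [0.2,0.03,0.18],
    [0,0,0]
  ],
  "turn": [
    [-0.008,0.002,0.118],
    [-0.008,0.002,0.118],
    [-0.008,0.002,0.118],
    [-0.008,0.003,0.118],
    [-0.008,0.002,0.119],
    [-0.008,0.003,0.118],
    [-0.009,0.003,0.119],
    [-0.008,0.002,0.118],
    [-0.009,0.003,0.119],
    [-0.008,0.002,0.118],
    [-0.009,0.003,0.119],
    [0,0,0]
  ]
}}

```text
time_s: 9.67
position: [0.5471, -0.1317, 0.2138]
tool_rot: [[0.731, -0.026, 0.682], [-0.021, -1.0, -0.016], [0.683, -0.003, -0.731]]
ft_force: [0.7, -0.5, -0.4]
grip_width: 0.048
gripper_force: 0.0
```

```bash
python3 -c "
from plan import *
F=np.diag([-1,-1,1.])
st()
plan([([.602,-.133,.1545],R(-1.3,47)@F,7)])"
```

```text
t 9.67 grasp [ 0.5342 -0.1314  0.2277] yaw 178.49 pitch 46.96 roll -0.16 F [ 0.7 -0.5 -0.4] w 48.0 gf 0.0 q [-36.  12. 106.  45.  34.  23.]
dp [[-0.01, -0.0, 1.43], [-0.0, -0.0, 1.43], [-0.01, -0.0, 1.42], [-0.0, -0.0, 1.43], [-0.01, -0.0, 1.42], [-0.0, -0.0, 1.43], [-0.01, -0.0, 1.42]] turn [[0.0, -0.0, -0.001], [0.0, -0.0, -0.001], [0.0, -0.0, -0.001], [0.0, -0.0, -0.0], [0.0, -0.0, -0.001], [0.0, -0.0, -0.0], [0.001, -0.001, -0.001]] -> [ 0.6149 -0.1333  0.1406] max 1.43 0.001
```

>>> {"name": "move_arm", "arguments": {
  "jaw": [4.8,4.8,4.8,4.8,4.8,4.8,4.8,4.8,2.5,2.5,2.5,2.5],
  "dp": [
    [0,0,1.43],
    [0,0,1.43],
    [0,0,1.43],
    [0,0,1.43],
    [0,0,1.43],
    [0,0,1.42],
    [-0.04,0,1.42],
    [0,0,0],
    [0,0,0],
    [0,0,0],
    [0,0,0],
    [0,0,0]
  ],
  "turn": [
    [0,0,0],
    [0,0,0],
    [0,0,0],
    [0,0,0],
    [0,0,0],
    [0,0,0],
    [0,0,0],
    [0,0,0],
    [0,0,0],
    [0,0,0],
    [0,0,0],
    [0,0,0]
  ],
  "force": 35
}}

```text
time_s: 10.67
position: [0.6145, -0.1336, 0.1415]
tool_rot: [[0.73, -0.024, 0.683], [-0.017, -1.0, -0.017], [0.683, 0.001, -0.73]]
ft_force: [0.9, 0.4, -0.4]
grip_width: 0.0275
gripper_force: 35.5
```

```bash
python3 -c "
from plan import *
st()"
```

```text
t 10.67 grasp [ 0.6015 -0.1333  0.1554] yaw 178.64 pitch 46.9 roll 0.04 F [ 0.9  0.4 -0.4] w 27.5 gf 35.5 q [-31.  24. 102.  55.  25.  15.]
```

>>> {"name": "move_arm", "arguments": {
  "jaw": [2.5,2.5,2.5,2.5,2.5,2.5,2.5,2.5,2.5,2.5,2.5,2.5],
  "dp": [
    [0,0,-0.4],
    [0,0,-0.6],
    [0,0,-0.8],
    [0,0,-1],
    [0,0,-1],
    [0,0,-1],
    [0,0,-1],
    [0,0,-1],
    [0,0,-1],
    [0,0,-1],
    [0,0,-1],
    [0,0,-1]
  ],
  "turn": [
    [0,0,0],
    [0,0,0],
    [0,0,0],
    [0,0,0],
    [0,0,0],
    [0,0,0],
    [0,0,0],
    [0,0,0],
    [0,0,0],
    [0,0,0],
    [0,0,0],
    [0,0,0]
  ]
}}

```text
time_s: 11.67
position: [0.5403, -0.1318, 0.2205]
tool_rot: [[0.73, -0.024, 0.683], [-0.018, -1.0, -0.016], [0.683, -0.0, -0.731]]
ft_force: [-0.3, 0.2, -0.4]
grip_width: 0.0278
gripper_force: 35.5
```

```bash
cat > f.py <<'E'
from plan import *
st()
F=np.diag([-1,-1,1.])
# refine wire: top and scene line centroids (initial picture)
T=np.load("top0.npz")["im"].astype(float).mean(2); A=[]
for v in range(171,186):
    r=T[v,202:216]; b=np.median(np.r_[r[:2],r[-4:]]); w=np.clip(r-b-15,0,None); u=(np.arange(202,216)*w).sum()/w.sum()
    z=.215 if v<181 else .215+.7*(v-181)*.0036
    A.append(onz("top",u,v,z))
A=np.array(A); k=np.polyfit(A[:,0],A[:,1],1); print("wire top: yaw",np.degrees(np.arctan(k[0])),"y at .60",np.polyval(k,.60),"resid",np.std(A[:,1]-np.polyval(k,A[:,0])))
S=np.load("scene0.npz")["im"]; 
import cv2
cv2.imwrite("pics/hook.png",np.hstack([cv2.resize(S[190:230,190:232,::-1],(420,400),interpolation=2),cv2.resize(np.load("top0.npz")["im"][150:190,190:228,::-1],(380,400),interpolation=2)]))
E
python3 f.py
```

```text
t 11.67 grasp [ 0.5274 -0.1315  0.2344] yaw 178.62 pitch 46.94 roll -0.0 F [-0.3  0.2 -0.4] w 27.8 gf 35.5 q [-37.  11. 106.  44.  35.  23.]
wire top: yaw 7.668783881554017 y at .60 0.19362653068826674 resid 0.007542234834072336
```

View pics/hook.png

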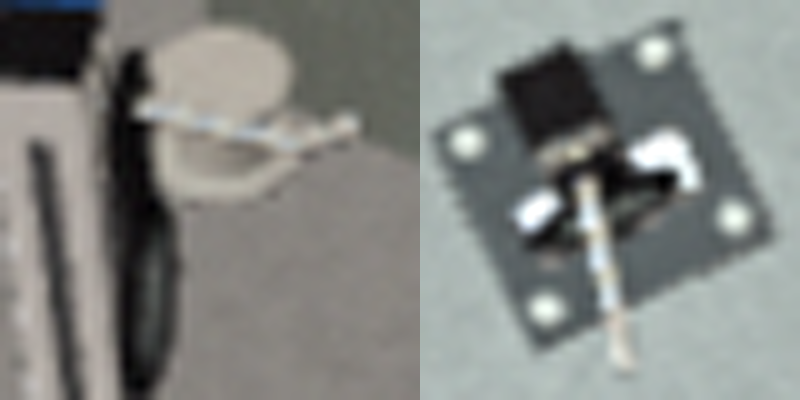

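Left half: wire from (145,105), bend (290,147), tip (352,122). Right half: wire from (583,180) via (601,265) to the tip (622,368). I fit the hook to these.

```bash
cat > g.py <<'E'
from plan import *
from scipy.optimize import least_squares
def pts(q):
    d=np.array([-np.cos(q[2]),-np.sin(q[2]),0]); r=np.array([q[0],q[1],.215])
    b=r+.065*d; e=b+.022*(np.cos(.611)*d+np.array([0,0,np.sin(.611)])); e2=e+.003*(np.cos(.611)*d+np.array([0,0,np.sin(.611)])); return r,d,b,e2
def res(q,wt=1,ws=1):
    r,d,b,e=pts(q); R_=[]
    R_+=list((proj("scene",b)[:2]-[218.5,204.2])*ws)+list((proj("scene",e)[:2]-[225.3,201.4])*ws)
    R_+=list((proj("top",e)[:2]-[209.8,186.7])*wt)
    f=lambda s:proj("top",r+d*s)[:2]
    for u,v in((206.0,168.5),(207.6,176.0),(208.5,180.)):
        a,c=f(.02),f(.065); uu=a[0]+(v-a[1])*(c[0]-a[0])/(c[1]-a[1]); R_.append((uu-u)*wt)
    f=lambda s:proj("scene",r+d*s)[:2]
    for u,v in((206,200.7),(212,202.3)):
        a,c=f(.02),f(.065); vv=a[1]+(u-a[0])*(c[1]-a[1])/(c[0]-a[0]); R_.append((vv-v)*ws)
    return R_
for w in((1,1),(1,.2),(.2,1)):
    s=least_squares(res,[.653,.203,.22],args=w,x_scale=[.01,.01,.1]); r,d,b,e=pts(s.x); print(w,s.x.round(4),"bend",b.round(4),"end",e.round(4),"res",np.round(s.fun,1))
F=np.diag([-1,-1,1.]); st()
E
python3 g.py
```

```text
(1, 1) [0.6535 0.2028 0.2149] bend [0.59  0.189 0.215] end [0.57   0.1846 0.2293] res [ 0.6 -0.5 -0.1  0.3 -0.2 -0.4 -0.2 -0.1 -0.1 -0.  -0.2]
(1, 0.2) [0.6522 0.2017 0.2085] bend [0.5886 0.1883 0.215 ] end [0.5686 0.1841 0.2293] res [ 0.2 -0.1  0.1  0.1 -0.1 -0.1 -0.   0.   0.  -0.  -0.1]
(0.2, 1) [0.6538 0.2042 0.23  ] bend [0.5905 0.1894 0.215 ] end [0.5706 0.1848 0.2293] res [ 0.3 -0.5 -0.3  0.3 -0.1 -0.1 -0.1 -0.1 -0.   0.2 -0.1]
t 11.67 grasp [ 0.5274 -0.1315  0.2344] yaw 178.62 pitch 46.94 roll -0.0 F [-0.3  0.2 -0.4] w 27.8 gf 35.5 q [-37.  11. 106.  44.  35.  23.]
```

```bash
python3 -c "
from plan import *
F=np.diag([-1,-1,1.])
plan([([.50,.0,.27],R(5,75)@F,12),([.52,.172,.225],R(12.3,90)@F,12)])" | sed 's/->/\n->/'
```

```text
dp [[-0.06, -1.09, -0.41], [-0.07, -1.1, -0.4], [-0.07, -1.1, -0.39], [-0.08, -1.1, -0.39], [-0.09, -1.1, -0.38], [-0.09, -1.11, -0.37], [-0.1, -1.11, -0.36], [-0.11, -1.11, -0.35], [-0.11, -1.11, -0.34], [-0.11, -1.12, -0.33], [-0.12, -1.12, -0.32], [-0.12, -1.12, -0.31]] turn [[0.005, -0.041, -0.008], [0.004, -0.041, -0.008], [0.005, -0.041, -0.008], [0.004, -0.041, -0.008], [0.005, -0.041, -0.008], [0.004, -0.041, -0.008], [0.005, -0.041, -0.008], [0.004, -0.04, -0.008], [0.005, -0.041, -0.009], [0.004, -0.04, -0.008], [0.005, -0.041, -0.009], [0.004, -0.04, -0.008]] 
-> [5.049e-01 4.000e-04 2.516e-01] max 1.12 0.041
dp [[0.14, -1.41, 0.43], [0.17, -1.41, 0.43], [0.19, -1.41, 0.43], [0.22, -1.41, 0.42], [0.24, -1.4, 0.42], [0.27, -1.4, 0.42], [0.29, -1.4, 0.42], [0.31, -1.39, 0.41], [0.34, -1.39, 0.4], [0.36, -1.38, 0.4], [0.38, -1.38, 0.39], [0.4, -1.38, 0.39]] turn [[0.001, -0.022, -0.011], [0.001, -0.022, -0.011], [0.001, -0.022, -0.011], [0.002, -0.022, -0.01], [0.001, -0.022, -0.011], [0.002, -0.022, -0.01], [0.001, -0.022, -0.011], [0.002, -0.022, -0.01], [0.001, -0.021, -0.011], [0.002, -0.022, -0.01], [0.001, -0.021, -0.011], [0.002, -0.022, -0.01]] 
-> [0.52  0.172 0.206] max 1.41 0.022
```

>>> {"name": "move_arm", "arguments": {
  "jaw": [2.5,2.5,2.5,2.5,2.5,2.5,2.5,2.5,2.5,2.5,2.5,2.5],
  "dp": [
    [-0.06,-1.1,-0.41],
    [-0.07,-1.1,-0.4],
    [-0.07,-1.1,-0.39],
    [-0.08,-1.1,-0.39],
    [-0.09,-1.1,-0.38],
    [-0.09,-1.1,-0.37],
    [-0.1,-1.1,-0.36],
    [-0.11,-1.1,-0.35],
    [-0.11,-1.1,-0.34],
    [-0.11,-1.1,-0.33],
    [-0.12,-1.1,-0.32],
    [-0.12,-1.1,-0.31]
  ],
  "turn": [
    [0.005,-0.041,-0.008],
    [0.004,-0.041,-0.008],
    [0.005,-0.041,-0.008],
    [0.004,-0.041,-0.008],
    [0.005,-0.041,-0.008],
    [0.004,-0.041,-0.008],
    [0.005,-0.041,-0.008],
    [0.004,-0.04,-0.008],
    [0.005,-0.041,-0.009],
    [0.004,-0.04,-0.008],
    [0.005,-0.041,-0.009],
    [0.004,-0.04,-0.008]
  ]
}}

```text
time_s: 12.67
position: [0.505, -0.0003, 0.2515]
tool_rot: [[0.963, 0.086, 0.256], [0.083, -0.996, 0.022], [0.257, 0.0, -0.966]]
ft_force: [-0.6, 0.8, -1.5]
grip_width: 0.0272
gripper_force: 35.5
```

>>> {"name": "move_arm", "arguments": {
  "jaw": [2.5,2.5,2.5,2.5,2.5,2.5,2.5,2.5,2.5,2.5,2.5,2.5],
  "dp": [
    [0.14,-1.4,0.43],
    [0.17,-1.4,0.43],
    [0.19,-1.4,0.43],
    [0.22,-1.4,0.42],
    [0.24,-1.4,0.42],
    [0.27,-1.4,0.42],
    [0.29,-1.4,0.42],
    [0.31,-1.4,0.41],
    [0.34,-1.4,0.4],
    [0.36,-1.4,0.4],
    [0.38,-1.4,0.39],
    [0.4,-1.4,0.39]
  ],
  "turn": [
    [0.001,-0.022,-0.011],
    [0.001,-0.022,-0.011],
    [0.001,-0.022,-0.011],
    [0.002,-0.022,-0.01],
    [0.001,-0.022,-0.011],
    [0.002,-0.022,-0.01],
    [0.001,-0.022,-0.011],
    [0.002,-0.022,-0.01],
    [0.001,-0.022,-0.011],
    [0.002,-0.022,-0.01],
    [0.001,-0.022,-0.011],
    [0.002,-0.022,-0.01]
  ]
}}

```text
time_s: 13.67
position: [0.5204, 0.1718, 0.2056]
tool_rot: [[0.977, 0.212, -0.003], [0.212, -0.977, -0.001], [-0.004, 0.0, -1.0]]
ft_force: [-0.1, 0.6, -0.4]
grip_width: 0.0272
gripper_force: 35.5
```

```bash
cat > v.py <<'E'
from plan import *
import sys
st()
o=observe();M=np.array(o["tool_rot"]);p=np.array(o["position"]);g=p-.019*M[:,2]
e=g-.0205*M[:,2]
c=np.zeros((480,800,3),np.uint8)
B=[np.array(x) for x in([.59,.189,.215],[.57,.1846,.2293])]
for n,u0,v0,ox in(('scene',188,185,0),('top',185,155,400)):
    im,D=cams.get_image(n)
    c[:,ox:ox+400]=cv2.resize(im[v0:v0+60,u0:u0+50],(400,480),interpolation=2)
    foot=e+.1065*M[:,2]
    for q,col in((e,(255,0,0)),(foot-.0*M[:,1],(255,0,0)),(e+.014*M[:,1],(255,255,0)),(e-.014*M[:,1],(255,255,0)),(B[0],(0,0,255)),(B[1],(0,0,255))):
        u,v,_=proj(n,q); cv2.circle(c,(int((u-u0+.5)*8+ox),int((v-v0+.5)*8)),3,col,1)
cv2.imwrite(f"pics/{sys.argv[1]}.png",c[...,::-1])
E
python3 v.py h1
```

```text
t 13.67 grasp [0.5204 0.1718 0.2246] yaw -167.73 pitch 89.8 roll 0.01 F [-0.1  0.6 -0.4] w 27.2 gf 35.5 q [ 6. 23. 77. -0. 80. 84.]
```

View pics/h1.png

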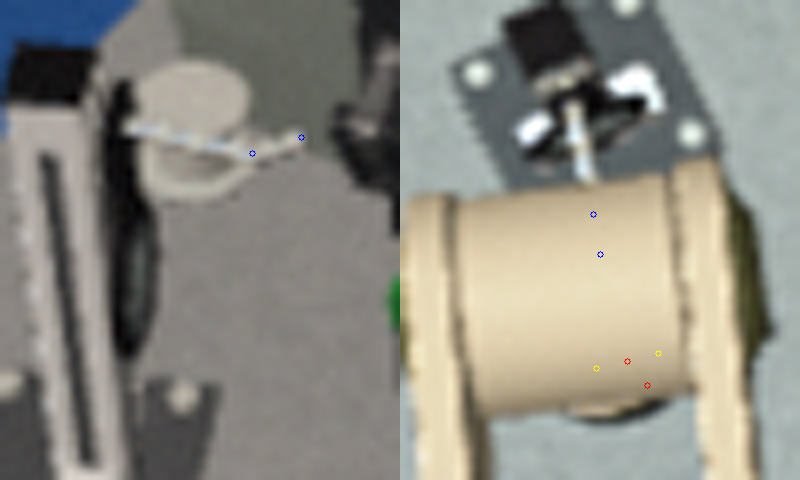

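The hand hides the hook in the top view. In the scene view the fitted bend (252,153) and tip (301,137) lie on the wire. I pre-position at the tip, tilted to suit the 35° rise.

```bash
cat > k.py <<'E'
from plan import *
F=np.diag([-1,-1,1.]); YAW=12.3
d=np.array([-np.cos(np.radians(YAW)),-np.sin(np.radians(YAW)),0]); root=np.array([.590,.1900,.215])-.065*d
def wire(s):
    return root+d*s if s<=.065 else root+d*.065+(s-.065)*(np.cos(.611)*d+np.array([0,0,np.sin(.611)]))
def P(s,p,off=0,lat=0,dz=0):
    T=R(YAW,p)@F; e=wire(s)+np.array([0,0,dz])+lat*np.array([-d[1],d[0],0])*-1
    return e+.0205*T[:,2],T
E
python3 -c "
from k import *
plan([(*P(.105,107),8)])
print(P(.105,107)[0],wire(.09))"
```

```text
dp [[0.34, -0.03, 0.06], [0.34, -0.03, 0.04], [0.35, -0.03, 0.03], [0.35, -0.03, 0.02], [0.35, -0.03, 0.01], [0.35, -0.02, -0.01], [0.34, -0.03, -0.02], [0.35, -0.03, -0.02]] turn [[-0.0, -0.037, 0.0], [-0.0, -0.037, 0.0], [-0.0, -0.036, 0.0], [-0.0, -0.037, 0.0], [-0.0, -0.036, 0.0], [-0.0, -0.037, 0.0], [-0.0, -0.036, 0.001], [-0.0, -0.037, 0.0]] -> [0.5467 0.1806 0.2001] max 0.35 0.037
[0.55213303 0.18174366 0.21834323] [0.56999317 0.1856378  0.22934217]
```

>>> {"name": "move_arm", "arguments": {
  "jaw": [2.5,2.5,2.5,2.5,2.5,2.5,2.5,2.5,2.5],
  "dp": [
    [0.34,-0.03,0.06],
    [0.34,-0.03,0.04],
    [0.35,-0.03,0.03],
    [0.35,-0.03,0.02],
    [0.35,-0.03,0.01],
    [0.35,-0.02,-0.01],
    [0.34,-0.03,-0.02],
    [0.35,-0.03,-0.02],
    [0,0,0]
  ],
  "turn": [
    [0,-0.037,0],
    [0,-0.037,0],
    [0,-0.036,0],
    [0,-0.037,0],
    [0,-0.036,0],
    [0,-0.037,0],
    [0,-0.036,0],
    [0,-0.037,0],
    [0,0,0]
  ]
}}

```text
time_s: 14.52
position: [0.5476, 0.1786, 0.2001]
tool_rot: [[0.935, 0.211, -0.286], [0.202, -0.977, -0.062], [-0.292, 0.0, -0.956]]
ft_force: [1.1, 0.2, -1.5]
grip_width: 0.0272
gripper_force: 35.5
```

```bash
cat > w.py <<'E'
from k import *
import sys
st()
o=observe();M=np.array(o["tool_rot"]);p=np.array(o["position"]);g=p-.019*M[:,2]; e=g-.0205*M[:,2]
im,D=cams.get_image("scene"); u0,v0,s=192,180,10
np.savez("scene2.npz",im=im,D=D)
c=cv2.resize(im[v0:v0+58,u0:u0+78],None,fx=s,fy=s,interpolation=2)
def ci(q,col):
    u,v,_=proj("scene",q); u,v=(u-u0+.5)*s,(v-v0+.5)*s; cv2.circle(c,(int(u),int(v)),2,col,-1); return u.round(),v.round()
x,y,z=M.T
print("eye",ci(e,(255,0,0)))
# outline of magnifier in face nearest camera (-x side: d direction)
for a in(-1,1):
    f=e-x*.004
    print("top corner",a,ci(f-z*.0135+y*.014*a,(255,255,0)),"foot",ci(f+z*.1065+y*.031*a,(255,255,0)),"frametop",ci(f+z*.0585+y*.031*a,(255,255,0)))
print("bend",ci(wire(.065),(0,0,255)),"end",ci(wire(.09),(0,0,255)))
cv2.imwrite(f"pics/{sys.argv[1]}.png",c[...,::-1])
for r in cams.mark_of("scene","mag_eye")[:2]: print(r["p"],(np.array(r["location"])*[512,384]-[u0,v0]+.5)*s)
E
python3 w.py h2
```

```text
t 14.52 grasp [0.5531 0.1798 0.2183] yaw -167.79 pitch 73.0 roll 0.0 F [ 1.1  0.2 -1.5] w 27.2 gf 35.5 q [  7.  34.  61.  -2. 102.  85.]
eye (np.float64(374.0), np.float64(207.0))
top corner -1 (np.float64(354.0), np.float64(204.0)) foot (np.float64(459.0), np.float64(540.0)) frametop (np.float64(410.0), np.float64(425.0))
top corner 1 (np.float64(388.0), np.float64(142.0)) foot (np.float64(527.0), np.float64(400.0)) frametop (np.float64(481.0), np.float64(285.0))
bend (np.float64(274.0), np.float64(244.0)) end (np.float64(335.0), np.float64(224.0))
0.78 [374.152 184.136]
```

View pics/h2.png

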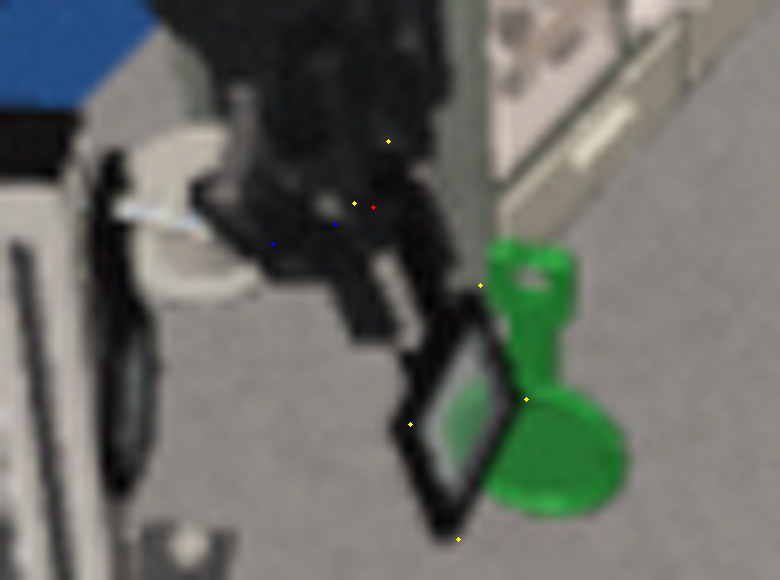

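The frame (corners (392,420), (442,540), (520,385)) sits about 12 px left of its projection: the scene camera is off by some 3 mm, mostly in x. I correct the hook by −1.5 mm in x and thread slowly, watching the force.

```bash
sed -i 's/YAW=12.3/YAW=12.0/; s/\[.590,.1900,.215\]/[.5885,.1895,.215]/' k.py
python3 -c "
from k import *
plan([(*P(.084,107),6)])"
```

```text
dp [[0.31, -0.03, 0.12], [0.31, -0.03, 0.12], [0.31, -0.03, 0.12], [0.31, -0.03, 0.13], [0.32, -0.03, 0.12], [0.31, -0.02, 0.13]] turn [[0.0, -0.0, 0.001], [0.0, -0.0, 0.001], [0.0, -0.001, 0.001], [0.0, -0.0, 0.0], [0.001, -0.001, 0.001], [0.0, -0.0, 0.0]] -> [0.5619 0.1838 0.1881] max 0.32 0.001
```

>>> {"name": "move_arm", "arguments": {
  "jaw": [2.5,2.5,2.5,2.5,2.5,2.5,2.5,2.5],
  "dp": [
    [0.31,-0.03,0.12],
    [0.31,-0.03,0.12],
    [0.31,-0.03,0.12],
    [0.31,-0.03,0.12],
    [0.31,-0.03,0.13],
    [0.31,-0.03,0.13],
    [0,0,0],
    [0,0,0]
  ],
  "turn": [
    [0,0,0.001],
    [0,0,0.001],
    [0,0,0.001],
    [0,0,0],
    [0,0,0],
    [0,0,0],
    [0,0,0],
    [0,0,0]
  ]
}}

```text
time_s: 15.28
position: [0.5619, 0.1847, 0.1878]
tool_rot: [[0.935, 0.21, -0.285], [0.201, -0.978, -0.062], [-0.291, 0.0, -0.957]]
ft_force: [0.6, 1.0, -0.5]
grip_width: 0.0273
gripper_force: 35.5
```

```bash
python3 -c "
from k import *
st();o=observe();print(o['wrist_torque'])
plan([(*P(.074,107),4)])"
```

```text
t 15.28 grasp [0.5673 0.1858 0.206 ] yaw -167.86 pitch 73.06 roll 0.03 F [ 0.6  1.  -0.5] w 27.3 gf 35.5 q [  7.  36.  59.  -1. 102.  85.]
[-0.02826802 -0.16045303 -0.00247652]
dp [[0.23, 0.02, 0.07], [0.24, 0.02, 0.07], [0.23, 0.02, 0.07], [0.24, 0.02, 0.07]] turn [[0.0, -0.0, 0.001], [0.0, -0.0, 0.0], [0.001, -0.0, 0.001], [0.0, -0.001, 0.0]] -> [0.57   0.1856 0.1824] max 0.24 0.001
```

>>> {"name": "move_arm", "arguments": {
  "jaw": [2.5,2.5,2.5,2.5,2.5,2.5],
  "dp": [
    [0.23,0.02,0.07],
    [0.24,0.02,0.07],
    [0.23,0.02,0.07],
    [0.24,0.02,0.07],
    [0,0,0],
    [0,0,0]
  ],
  "turn": [
    [0,0,0],
    [0,0,0],
    [0,0,0],
    [0,0,0],
    [0,0,0],
    [0,0,0]
  ]
}}

```text
time_s: 15.78
position: [0.57, 0.1855, 0.1825]
tool_rot: [[0.935, 0.21, -0.285], [0.201, -0.978, -0.062], [-0.291, 0.0, -0.957]]
ft_force: [-0.0, -0.2, -0.8]
grip_width: 0.0274
gripper_force: 35.5
```

```bash
python3 -c "
from k import *
st();o=observe();print(o['wrist_torque'])
plan([(*P(.065,107),4),(*P(.058,104),4)])"
```

```text
t 15.78 grasp [0.5754 0.1867 0.2007] yaw -167.87 pitch 73.06 roll 0.03 F [-0.  -0.2 -0.8] w 27.4 gf 35.5 q [  7.  37.  58.  -1. 102.  85.]
[ 0.03636291 -0.20437303  0.00699292]
dp [[0.21, -0.0, 0.07], [0.21, -0.0, 0.07], [0.22, -0.0, 0.07], [0.21, -0.0, 0.08]] turn [[0.0, -0.0, 0.0], [0.0, -0.0, 0.001], [0.001, -0.001, 0.0], [0.0, -0.0, 0.001]] -> [0.5772 0.1871 0.1772] max 0.22 0.001
dp [[0.22, -0.0, -0.05], [0.22, -0.0, -0.05], [0.22, -0.0, -0.05], [0.23, -0.0, -0.04]] turn [[0.0, 0.013, -0.0], [0.0, 0.013, -0.0], [0.0, 0.013, -0.0], [0.0, 0.013, -0.0]] -> [0.586  0.1889 0.1766] max 0.23 0.013
```

>>> {"name": "move_arm", "arguments": {
  "jaw": [2.5,2.5,2.5,2.5,2.5,2.5,2.5,2.5,2.5,2.5],
  "dp": [
    [0.21,0,0.07],
    [0.21,0,0.07],
    [0.22,0,0.07],
    [0.21,0,0.08],
    [0,0,0],
    [0.22,0,-0.05],
    [0.22,0,-0.05],
    [0.22,0,-0.05],
    [0.23,0,-0.04],
    [0,0,0]
  ],
  "turn": [
    [0,0,0],
    [0,0,0],
    [0,0,0],
    [0,0,0],
    [0,0,0],
    [0,0.013,0],
    [0,0.013,0],
    [0,0.013,0],
    [0,0.013,0],
    [0,0,0]
  ]
}}

```text
time_s: 16.62
position: [0.5862, 0.189, 0.1771]
tool_rot: [[0.949, 0.21, -0.234], [0.204, -0.978, -0.051], [-0.239, 0.001, -0.971]]
ft_force: [-0.3, 0.0, -1.3]
grip_width: 0.0272
gripper_force: 35.5
```

```bash
python3 -c "
from k import *
st();o=observe();print(o['wrist_torque'])
plan([(*P(.050,90),10)])"
```

```text
t 16.62 grasp [0.5906 0.19   0.1955] yaw -167.87 pitch 76.15 roll 0.03 F [-0.3  0.  -1.3] w 27.2 gf 35.5 q [ 7. 37. 57. -1. 99. 85.]
[ 0.01333781 -0.09957261 -0.00376207]
dp [[0.17, 0.0, -0.03], [0.17, 0.0, -0.02], [0.17, 0.0, -0.02], [0.18, 0.0, -0.01], [0.17, 0.0, -0.01], [0.18, 0.0, -0.01], [0.17, 0.0, 0.0], [0.18, 0.0, 0.0], [0.17, 0.0, 0.01], [0.18, 0.0, 0.02]] turn [[0.0, 0.024, 0.0], [0.0, 0.024, 0.0], [0.0, 0.024, 0.0], [0.0, 0.024, 0.0], [0.0, 0.024, 0.0], [0.0, 0.024, 0.0], [0.0, 0.024, 0.001], [0.0, 0.025, 0.0], [0.0, 0.024, 0.001], [0.001, 0.025, 0.0]] -> [0.6032 0.1927 0.1755] max 0.18 0.025
```

>>> {"name": "move_arm", "arguments": {
  "jaw": [2.5,2.5,2.5,2.5,2.5,2.5,2.5,2.5,2.5,2.5,2.5],
  "dp": [
    [0.17,0,-0.03],
    [0.17,0,-0.02],
    [0.17,0,-0.02],
    [0.17,0,-0.01],
    [0.17,0,-0.01],
    [0.17,0,-0.01],
    [0.17,0,0],
    [0.17,0,0],
    [0.17,0,0.01],
    [0.17,0,0.02],
    [0,0,0]
  ],
  "turn": [
    [0,0.024,0],
    [0,0.024,0],
    [0,0.024,0],
    [0,0.024,0],
    [0,0.024,0],
    [0,0.024,0],
    [0,0.024,0],
    [0,0.024,0],
    [0,0.024,0],
    [0,0.024,0],
    [0,0,0]
  ]
}}

```text
time_s: 17.53
position: [0.6023, 0.1925, 0.1755]
tool_rot: [[0.978, 0.21, -0.002], [0.21, -0.978, -0.001], [-0.002, 0.001, -1.0]]
ft_force: [0.8, 1.3, -0.6]
grip_width: 0.0276
gripper_force: 35.5
```

>>> {"name": "move_arm", "arguments": {
  "jaw": [2.5,2.5,2.5,2.5],
  "dp": [
    [0,0,0.1],
    [0,0,0.1],
    [0,0,0.1],
    [0,0,0]
  ],
  "turn": [
    [0,0,0],
    [0,0,0],
    [0,0,0],
    [0,0,0]
  ]
}}

```text
time_s: 17.87
position: [0.6027, 0.1926, 0.1728]
tool_rot: [[0.978, 0.21, -0.003], [0.21, -0.978, -0.001], [-0.003, 0.001, -1.0]]
ft_force: [-2.8, 0.2, 4.6]
grip_width: 0.0272
gripper_force: 36.1
```

```bash
python3 -c "
from k import *
st();o=observe();print(o['wrist_torque'])
print(P(.05,90)[0])"
```

```text
t 17.87 grasp [0.6028 0.1926 0.1918] yaw -167.87 pitch 89.83 roll 0.04 F [-2.8  0.2  4.6] w 27.2 gf 36.1 q [ 7. 33. 66. -0. 82. 85.]
[-0.04009144  0.26029965 -0.03838116]
[0.60317221 0.19261868 0.1945    ]
```

Lowering now meets 4.6 N upward, so the wire carries the hole's upper edge. I ease off slightly, open slowly and leave straight up.

>>> {"name": "move_arm", "arguments": {
  "jaw": [2.7,2.8,3,3.2,3.4,3.7,4,4.3,4.4,4.4,4.4],
  "dp": [
    [0,0,-0.04],
    [0,0,0],
    [0,0,0],
    [0,0,0],
    [0,0,0],
    [0,0,0],
    [0,0,0],
    [0,0,0],
    [0,0,0],
    [0,0,0],
    [0,0,0]
  ],
  "turn": [
    [0,0,0],
    [0,0,0],
    [0,0,0],
    [0,0,0],
    [0,0,0],
    [0,0,0],
    [0,0,0],
    [0,0,0],
    [0,0,0],
    [0,0,0],
    [0,0,0]
  ],
  "force": 20
}}

```text
time_s: 18.78
position: [0.6026, 0.1926, 0.1726]
tool_rot: [[0.978, 0.21, -0.003], [0.21, -0.978, -0.001], [-0.003, 0.001, -1.0]]
ft_force: [1.0, 0.5, 0.3]
grip_width: 0.0437
gripper_force: 0.0
```

```bash
python3 -c "
from k import *
st()
im,D=cams.get_image('scene'); np.savez('scene3.npz',im=im,D=D)
for q in('mag_eye','lens_eye','mag_grip'):
  for r in cams.mark_of('scene',q)[:3]: print(q,round(r['p'],2),np.array(r['location'])*[512,384])
print(proj('scene',wire(.05)),proj('scene',wire(.05)-[0,0,.11]))"
```

```text
t 18.78 grasp [0.6027 0.1926 0.1916] yaw -167.87 pitch 89.81 roll 0.03 F [1.  0.5 0.3] w 43.7 gf 0.0 q [ 7. 33. 66. -0. 82. 85.]
mag_eye 0.68 [217.3952 207.7056]
lens_eye 0.52 [243.9168 206.784 ]
lens_eye 0.48 [198.912  201.4848]
mag_grip 0.6 [216.6784 209.8944]
[214.72947728 202.88759332   1.32549926] [216.89254555 227.89128364   1.40001808]
```

>>> {"name": "move_arm", "arguments": {
  "jaw": [4.4,4.4,4.4,4.4,4.4,4.4,4.4,4.4,4.4,4.4,4.4,4.4],
  "dp": [
    [0,0,-0.3],
    [0,0,-0.5],
    [0,0,-0.6],
    [0,0,-0.8],
    [0,0,-1],
    [0,0,-1],
    [0,0,-1],
    [0,0,-1.5],
    [0,0,-1.5],
    [0,0,-2],
    [0,0,-2],
    [0,0,-2]
  ],
  "turn": [
    [0,0,0],
    [0,0,0],
    [0,0,0],
    [0,0,0],
    [0,0,0],
    [0,0,0],
    [0,0,0],
    [0,0,0],
    [0,0,0],
    [0,0,0],
    [0,0,0],
    [0,0,0]
  ]
}}

```text
time_s: 19.98
position: [0.6028, 0.1927, 0.3165]
tool_rot: [[0.978, 0.21, -0.002], [0.21, -0.978, -0.001], [-0.003, 0.001, -1.0]]
ft_force: [0.8, 0.7, 1.1]
grip_width: 0.0438
gripper_force: 0.0
```

>>> {"name": "move_arm", "arguments": {
  "jaw": [4.4,4.4,4.4,4.4,4.4,4.4,4.4,4.4],
  "dp": [
    [-2,0,0],
    [-3,0,0],
    [-3,0,0],
    [-3,0,0],
    [-3,0,0],
    [-3,0,0],
    [-3,0,0],
    [0,0,0]
  ],
  "turn": [
    [0,0,0],
    [0,0,0],
    [0,0,0],
    [0,0,0],
    [0,0,0],
    [0,0,0],
    [0,0,0],
    [0,0,0]
  ]
}}

```text
time_s: 20.65
position: [0.4034, 0.1503, 0.3169]
tool_rot: [[0.978, 0.211, -0.002], [0.211, -0.978, -0.001], [-0.002, 0.001, -1.0]]
ft_force: [0.1, 0.2, 1.4]
grip_width: 0.0442
gripper_force: 0.0
```

```bash
python3 -c "
from k import *
st()
s,_=cams.get_image('scene');t,_=cams.get_image('top')
c=np.zeros((480,800,3),np.uint8);c[:,:400]=cv2.resize(s[188:248,185:235],(400,480),interpolation=2);c[:,400:]=cv2.resize(t[140:200,185:235],(400,480),interpolation=2)
cv2.imwrite('pics/fin.png',c[...,::-1])"
```

```text
t 20.65 grasp [0.4035 0.1504 0.3359] yaw -167.84 pitch 89.86 roll 0.04 F [0.1 0.2 1.4] w 44.2 gf 0.0 q [ 5.  6. 81. -0. 92. 82.]
```

View pics/fin.png

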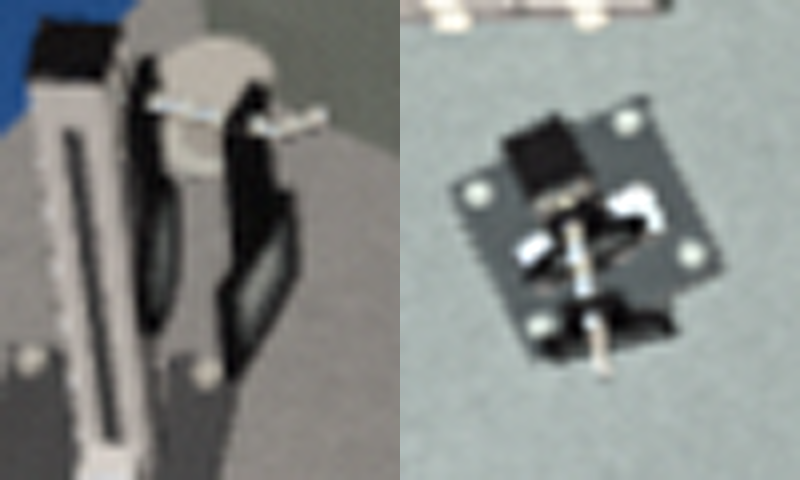

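The magnifier hangs on the wire at (250,115) in the left half, between the round lens at (150,100) and the bend. The hand is clear, so I let things settle and hand in.

>>> {"name": "move_arm", "arguments": {
  "jaw": [4.4,4.4,4.4,4.4,4.4,4.4,4.4,4.4,4.4,4.4,4.4,4.4],
  "dp": [
    [0,0,0],
    [0,0,0],
    [0,0,0],
    [0,0,0],
    [0,0,0],
    [0,0,0],
    [0,0,0],
    [0,0,0],
    [0,0,0],
    [0,0,0],
    [0,0,0],
    [0,0,0]
  ],
  "turn": [
    [0,0,0],
    [0,0,0],
    [0,0,0],
    [0,0,0],
    [0,0,0],
    [0,0,0],
    [0,0,0],
    [0,0,0],
    [0,0,0],
    [0,0,0],
    [0,0,0],
    [0,0,0]
  ]
}}

```text
time_s: 21.75
position: [0.4075, 0.1507, 0.3153]
tool_rot: [[0.978, 0.21, -0.003], [0.21, -0.978, -0.001], [-0.003, 0.001, -1.0]]
ft_force: [-0.5, 0.3, 0.6]
grip_width: 0.0442
gripper_force: 0.0
```

```bash
python3 -c "
from rig import ticket
print(ticket.close_job())"
```

```text
the job is handed in; nothing more can be done
None
```

The magnifier hangs on the hook in front of the round lens, both free and the robot clear of them; the bin stays open, and the job was handed in at about 22 s (no verdict was returned).

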